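Push the punch carrier past the spring gate into its turntable pocket

ROBOT

A 6-joint arm with a two-finger parallel gripper is mounted at the origin on the work surface. World frame = base frame: x ahead of the robot, y to its left, z up, the work surface at z = 0. Lengths are in m, angles in degrees, forces in N, time in s.
With the tool pointing down it reaches from about 0.4 to 0.825 m from the base axis. Payload 7 kg.
Tool frame: the origin (TCP) lies on the centre line of the jaws, within the pads' length; the fingertips stand r.nose_length ahead of it and the grasp point (between the pads) lies 2 mm behind it (r.nose_length is the distance from the TCP to the fingertips, in m); z points along the fingers, y is the direction in which the jaws open and shut (so a half turn about z gives the same grasp; the last joint's range is limited). The gripper opens to 88 mm and grips with 3 to 60 N. Pads are 19 mm wide; open, the fingers measure 130 mm over their backs; the gripper's body (78 mm by 193 mm) begins 47 mm behind the grasp point.
Start: joints at [86.064, 20.546, 0.682, 0, -70.136, -16.507], TCP at [0.236, 0.632, 0.244] pointing down, gripper open.
Joint ranges: [-176.03, 176.03], [-82.01, 121.73], [-58.28, 71.71], [-173.87, 95.51], [-174.79, -0.11], [-173.66, 173.66]. Speed limits (degrees/s): [136.94, 136.94, 172.46, 180, 180, 180].

INTERFACE

Orientations are given as [roll, pitch, yaw] about the fixed x, y, z axes, in that order (R = Rz(yaw) Ry(pitch) Rx(roll)).
In Python, from plant import r gives the robot as it stands.
- The arm moves only by the tool apply_moves, never from a script. Its argument "targets" is a list of rows, each a list of 3 entries, a list of its own where there are three numbers: the shift along the tool's x, y, z scaled (see below), then the turn, a rotation vector about the tool's x, y, z scaled (see below), then the finger opening in mm, from 0 to 87.6. A call has 1 to 5 rows; each row shifts and turns the pose as measured when the row begins, along the tool's axes as they then stand; what a row does not reach is not made up. The controller multiplies each number of a shift by 0.04 m and each number of a turn by 8 degrees. A row lasts 1/10 s, in which the tool goes at most 50 mm and 8.59 degrees, less where a joint would pass 70% of its speed; a pose out of reach is approached as far as the arm can. A call with a number of a shift or a turn outside -1 to 1 is refused whole. A call with a gripper value outside its range is refused whole. The fingers move at their own pace and stop on an object; "squeeze" is the grip in N (left out, the last holds). Time passes only in rows, so rows that do not move let the fingers close. It gives the time, the measured TCP pose, the force and the opening at its end, in the units of the state.
- r.get_state(): the state, without advancing time (a new reading comes with each control period).
- r.capture(name): name is "side" or "top" or "wrist"; returns a dict with "img" (480x640x3 uint8, blue, green, red), "z_map" (480x640 float32, m along the optical axis (not along the pixel's ray), 0 where there is no reading), "fx", "fy", "cx", "cy" (pixels), "k1" (the pictures are not rectified: a ray, as slopes to the right and down, at radius r is drawn at 1 + k1 r^2 times it, then the intrinsics apply), "camera_from_world" (4x4, takes a point from world to camera coordinates); the wrist camera has in their place "mount" (4x4, takes a point from camera to tool coordinates, whose origin is the TCP and whose axes are the flange's). Camera axes: x right, y up, looking along -z (the intrinsics and any distortion apply to the point x, -y, -z); pixel columns grow to the right and rows downward; lengths in m; the calibration is good to about 2 mm. A picture is of the moment at which its call begins: read the wrist's pose just before it.
- r.close_job(): hands the job in, once; it reports no verdict.
The state is a dict: "time_s": time; "joints": joint angles; "qd": joint speeds; "joint_torque": joint torques, N m; "tcp_pos": TCP position; "eef_rot": TCP orientation; "contact_force": force on the tool from outside, world axes, zero at the start; "moment": the same for the moment, N m; "gripper_width": finger opening in m.
Only numpy, scipy, OpenCV 4.12 (cv2) and the standard library are available. Lean on these libraries where they do the work, as an engineer would, in place of code of your own. Each camera call takes 0.05 s, during which the arm holds its last target.

TASK

Put the punch carrier away in its turntable pocket so the table can be turned: with one fingertip press the gate's thumb flap down to hold the gate up, and while holding it push the carrier along its channel past the gate with the other finger until it is home against the end stop. Keep the gate up until the carrier's tail is past it, then let go so that the gate drops shut behind it. Only press and push: lift nothing, keep the three punches standing in the carrier and leave everything else where it lies.

Things in the scene. Friction and masses are not known exactly. Their poses are not given: they have to be found in the camera images.
- turntable: Locked steel turntable (does not turn); disc 440 mm across, top 46 mm above the shelf. Origin: on the disc's axis at shelf height; +z up, +x = the way the carrier is pushed (roughly away from the robot, yaw within 0.5 rad), +y to its left. It carries the channel, the end stop and the gate.
- channel_mouth (a point): Middle of the channel floor at its open end, turntable (-150, 0, 49) mm. The straight open-topped channel runs along turntable x from here to the end stop, floor 49 mm above the shelf, inside width 74 mm (y = -37 to +37), sheet walls 3 mm thick and 26 mm high over the floor.
- end_stop (a point): Foot of the end stop's face, turntable (125, 0, 49) mm: a plate 42 mm high over the floor that closes the channel. The carrier is home when its front end plate meets it (carrier origin then at turntable x = +80 mm, y = 0).
- gate_hinge (a point): Point on the gate's 6 mm hinge rod beside the stop arm, turntable (17, -46, 93) mm, 44 mm over the channel floor. The rod runs parallel to the channel outside its right wall (y = -46 mm), held by 12 mm wide lugs at turntable x = -152 and +52 mm, 50 mm high over the floor.
- gate (a joint): Angle of the sprung gate about its rod (rad): 0 shut, grows as it rises, stop at 0.95. Pressing the outside thumb flap down raises the inside stop arm; a light spring (about 2 to 3 N at the flap) shuts it when let go. From 0.5 rad the arm's tab is above the carrier's end plates; 0.6 to 0.9 is well up.
- gate_arm (a point): Lower tip of the stop arm's tab (moves with the gate). Arm 6 mm thick (turntable x = 14 to 20 mm), reaching from the rod over the wall to y = -16 mm; tab y = -28 to -16 mm; lower edge, shut, 30 mm over the floor, so it blocks the carrier's end plates. Raised, it stays at y below -12 mm and leaves the rest of the channel open from above.
- gate_flap (a point): Middle of the thumb flap's upper face (moves with the gate), 22 mm from the rod. Flap: plate 190 mm long parallel to the channel (turntable x = -145 to +45 mm), reaching 36 mm outwards (-y) from the rod, 2.5 mm thick. Shut, it rises outwards at 20 degrees; at 0.75 rad it slopes down outwards at 23 degrees. Press anywhere along it.
- carrier: Aluminium punch carrier (the rack), 0.2 to 0.4 kg, loose in the channel: 90 mm long (x), 70 wide (y), 2 mm play each side. Origin: centre of its underside, axes along the turntable's. End plates 3 mm thick, 70 wide, 40 high; inside, two rails along x, tops 24 mm up, groove 15 mm wide at y = +6 mm. Starts on the robot's side of the gate, front 11 to 31 mm short of the arm.
- push_plate (a point): Point on the rear (-x) face of the carrier's push plate, at carrier (-45, 12, 52) mm; the finger pushes here towards +x (sliding the loaded carrier takes about 4 to 7 N). The plate extends the rear end plate upwards in the same flat face: y = -8 to +32 mm, up to 70 mm above the carrier's underside, 3 mm thick.
- punch1: Black steel punch segment, rearmost of three standing tip up in the carrier, 0.17 kg: 25 mm long (x), 26 mm wide, 57 mm high; its tang hangs in the groove, its shoulders rest on the rails between thin separators. Origin: centre of the tang's underside, 7 mm above the carrier's underside; top 64 mm above it.
- punch2: The middle punch segment, same shape.
- punch3: The front punch segment, same shape.
- die_seat: Zinc-grey die seat block with a groove, 70 x 45 x 28 mm, on the disc left of the channel; leave it. Origin: centre of its underside.
- tip_protector: Green plastic U strip, 100 x 18 x 18 mm, on the disc left of the channel; leave it. Origin: centre of its underside.
- lever_gauge: Small gauge with a round brass face and a thin lever, 40 x 57 x 59 mm, on the disc right of the channel; leave it. Origin: centre of its underside.
- spare_punch: A fourth black punch segment lying on its side on the disc right of the channel, 35 x 57 x 26 mm; leave it. Origin: on its underside, below the end of its tang; it stretches 57 mm towards its own -y.
- hex_key: L-shaped hex key, 96 x 31 x 6 mm, on the disc left of the channel; leave it. Origin: under the middle of its long leg.
- oil: White oil bottle, 56 mm across, 130 mm tall, on the shelf to the right of the turntable; leave it. Origin: centre of its underside.
- brush: Hand brush lying on the shelf to the left; leave it. Origin: its underside.
- clamp_plate: Steel clamp plate with two screws, 80 x 30 x 22 mm, on the shelf to the right; leave it. Origin: centre of its underside.
Mind the look-alikes: they are no part of the job. Leave any red look-alike of the carrier alone.

How it is judged:
By the outcome, as a careful person would: the job done as asked, in the order asked, and still so for the second after the job is handed in, with the robot touching nothing.
It also fails if it takes over 43 s, if anything falls off the work surface, if the arm or the gripper's body presses on something with over 40 N, if the wrist force passes 120 N, or if a joint passes its speed limit or range.

## Working session

There is one attempt and no reset: what is moved stays moved. The work goes in short steps, Python scripts to look and compute and a tool call to move; the robot and the scene stay as the last step left them, time stands still between calls to the robot, and variables do not carry over. Pictures are saved under pics/ and viewed, and the job is handed in when it is done.

Besides the shell and the picture viewer there is one more tool, called by a JSON object that holds its "method" and its "body". apply_moves: Moves the arm, as the interface text tells. Its arguments: {"type":"object","properties":{"targets":{"type":"array","items":{"type":"array"}},"squeeze":{"type":"number"}},"required":["targets"]}

```bash
ls; mkdir -p pics
python3 - <<'E'
from plant import r
import cv2, numpy as np, pickle
s=r.get_state(); print(s); print(r.nose_length)
for n in ["side","top"]:
    c=r.capture(n); cv2.imwrite(f"pics/{n}0.png",c["img"]); pickle.dump(c,open(f"{n}0.pkl","wb"))
    print(n,c["fx"],c["fy"],c["cx"],c["cy"],c["k1"]); print(np.round(c["camera_from_world"],4).tolist())
E
```

```text
pics
{'time_s': 0.0, 'joints': array([ 8.60656492e+01,  2.05929801e+01,  6.33554700e-01, -1.93632637e-02,
       -7.01347313e+01, -1.65060551e+01]), 'qd': array([ 0.04240409, -0.00907853, -0.0757648 , -0.02505519,  0.02323708,
        0.03897711]), 'joint_torque': array([ 3.24154826e-04, -5.82714415e+01,  2.93053883e+01,  6.99757263e+00,
        7.02723657e-03, -1.67411736e-04]), 'tcp_pos': array([0.23560835, 0.63206085, 0.24260593]), 'eef_rot': array([ 1.79904552e+02, -9.30160697e-03, -2.04469930e+01]), 'contact_force': array([ 0.13209929, -1.32310991,  0.79961125]), 'moment': array([-0.06736209, -0.03398003,  0.0340875 ]), 'gripper_width': 0.08790025091892469}
0.017
side 541.321897661283 541.321897661283 311.8731208382167 235.51248162382478 -0.06350794659273966
[[0.8175, -0.5758, -0.0121, -0.4275], [0.3622, 0.4978, 0.7881, -0.2691], [-0.4477, -0.6486, 0.6155, -0.9841], [0.0, 0.0, 0.0, 1.0]]
top 572.8913680277934 572.8913680277934 311.06623647107034 245.29876877989653 -0.1654072256782847
[[0.0066, -1.0, 0.0002, -0.024], [0.9926, 0.0066, 0.121, -0.5431], [-0.121, -0.0006, 0.9927, -1.5054], [0.0, 0.0, 0.0, 1.0]]
```

View pics/side0.png

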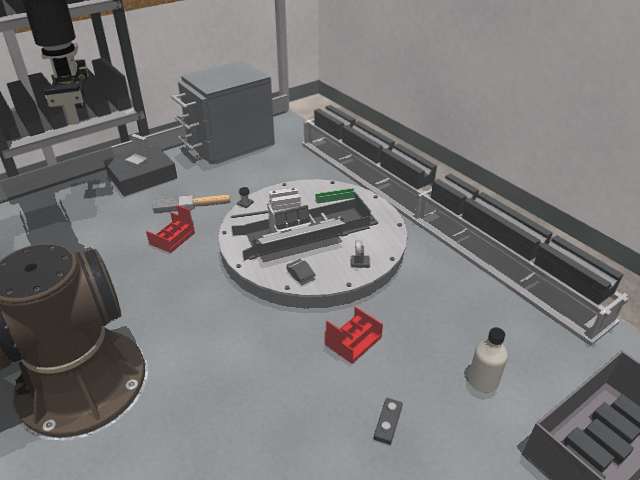

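View pics/top0.png

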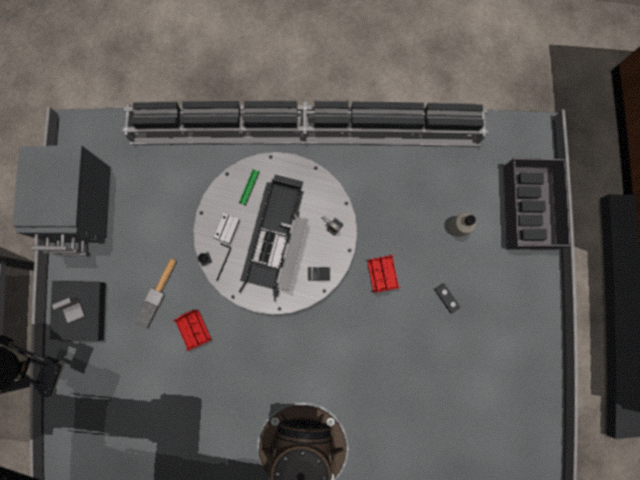

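```bash
cat > h.py <<'E'
import numpy as np, cv2, pickle
def K(c): return np.array([[c["fx"],0,c["cx"]],[0,c["fy"],c["cy"]],[0,0,1.]])
def slopes(c,uv):
    uv=np.asarray(uv,float).reshape(-1,1,2)
    return cv2.undistortPoints(uv,K(c),np.array([c["k1"],0,0,0,0.]),None,None).reshape(-1,2)
def wfc(c): return np.linalg.inv(c["camera_from_world"])
def cloud(c):
    v,u=np.mgrid[0:480,0:640]; s=slopes(c,np.c_[u.ravel(),v.ravel()]); z=c["z_map"].ravel()
    p=np.c_[s[:,0]*z,-s[:,1]*z,-z]; M=wfc(c)
    w=p@M[:3,:3].T+M[:3,3]; w[z==0]=np.nan
    return w.reshape(480,640,3)
def ray_plane(c,uv,h):
    s=slopes(c,uv); M=wfc(c); d=np.c_[s[:,0],-s[:,1],-np.ones(len(s))]@M[:3,:3].T; o=M[:3,3]
    t=(h-o[2])/d[:,2]; return o+t[:,None]*d
def proj(c,P):
    P=np.asarray(P,float).reshape(-1,3); M=c["camera_from_world"]; q=P@M[:3,:3].T+M[:3,3]
    a=np.c_[q[:,0]/-q[:,2],-q[:,1]/-q[:,2]]; r2=(a**2).sum(1)[:,None]; a=a*(1+c["k1"]*r2)
    return np.c_[a[:,0]*c["fx"]+c["cx"],a[:,1]*c["fy"]+c["cy"]]
E
python3 - <<'E'
from h import *
for n in ["top","side"]:
    c=pickle.load(open(n+"0.pkl","rb")); w=cloud(c)
    m=np.isfinite(w[...,2])&(w[...,2]>.035)&(w[...,2]<.058)
    m=m.astype(np.uint8); nl,l,st,ce=cv2.connectedComponentsWithStats(cv2.morphologyEx(m,cv2.MORPH_OPEN,np.ones((2,2))))
    i=1+np.argmax(st[1:,4]); print(n,st[i]); 
    g=(l==i); print(np.nanmedian(w[g],0))
    hull=cv2.convexHull(np.argwhere(g)[:,::-1].astype(np.int32)).reshape(-1,2).astype(float)
    P=ray_plane(c,hull,.046); A=np.c_[2*P[:,:2],np.ones(len(P))]; s=np.linalg.lstsq(A,(P[:,:2]**2).sum(1),rcond=None)[0]
    R=np.sqrt(s[2]+s[0]**2+s[1]**2); print("centre",s[:2],R, np.std(np.linalg.norm(P[:,:2]-s[:2],axis=1)))
    # table height
    print("table z", np.nanmedian(w[...,2][(abs(w[...,2])<.02)]))
    img=c["img"]; x,y=(190,150) if n=="top" else (210,170)
    cv2.imwrite(f"pics/{n}0c.png",cv2.resize(img[y:y+170,x:x+200],None,fx=4,fy=3.5 if 0 else 3.5,interpolation=cv2.INTER_CUBIC)[:600])
E
```

```text
top [  194   153   165   163 15732]
[0.57298849 0.09285599 0.04700999]
centre [0.57597606 0.07514082] 0.2199363862693001 0.0006913896875675664
table z 0.00122118153802242
side [  220   180   188   118 12641]
[0.54573683 0.01033227 0.04605387]
centre [0.57705862 0.07073779] 0.21985961300948503 0.0016507421522967034
table z 0.00014593094593506883
```

Run:
```python
from h import *
import cv2
c=pickle.load(open("top0.pkl","rb")); w=cloud(c)
sub=w[150:320,190:360,2]
im=np.clip((sub-.03)/.1*255,0,255); im=np.nan_to_num(im).astype(np.uint8)
cv2.imwrite("pics/topz.png",cv2.resize(cv2.applyColorMap(im,cv2.COLORMAP_JET),None,fx=3.5,fy=3.5,interpolation=cv2.INTER_NEAREST))
```

```text
(no output)
```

View pics/top0c.png

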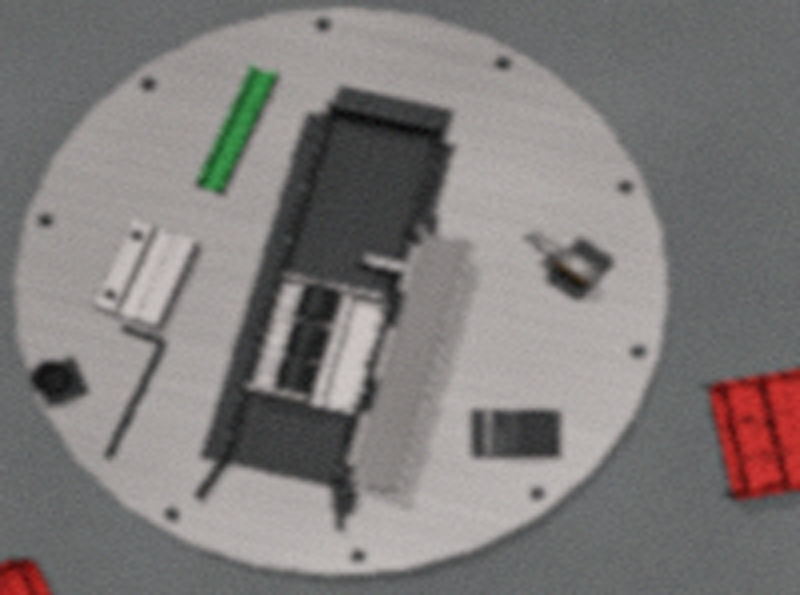

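View pics/side0c.png

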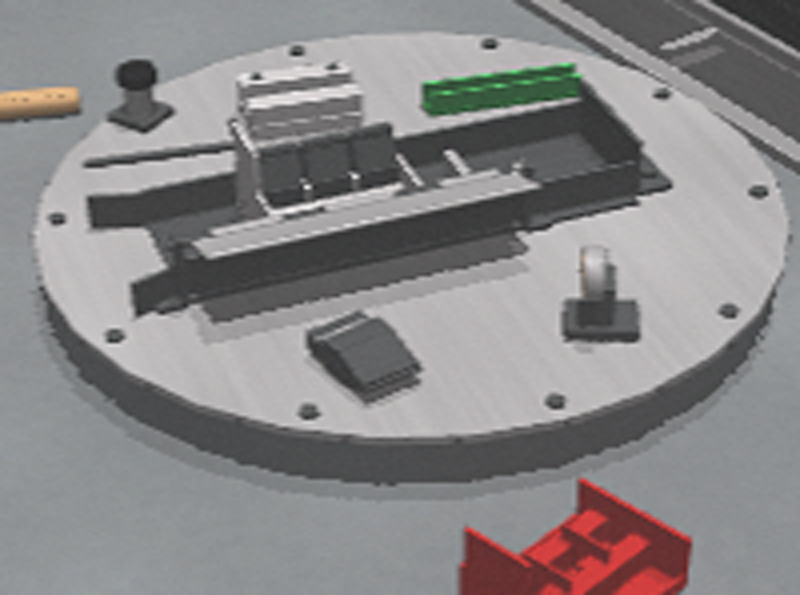

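View pics/topz.png

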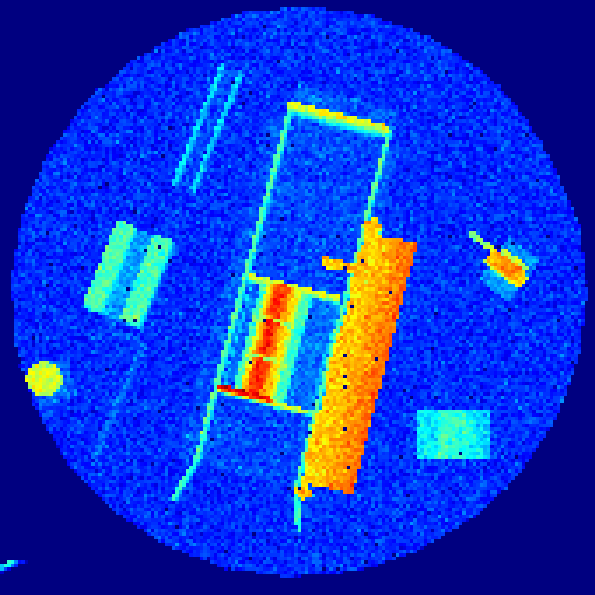

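Run:
```python
from h import *
C={"top":np.array([.57598,.07514]),"side":np.array([.57706,.07074])}
yaw=np.radians(-13)
for n in ["top","side"]:
    c=pickle.load(open(n+"0.pkl","rb")); w=cloud(c)
    m=np.isfinite(w[...,2])
    P=w[m]
    for it in range(3):
        ca,sa=np.cos(yaw),np.sin(yaw)
        d=P[:,:2]-C[n]; X=d[:,0]*ca+d[:,1]*sa; Y=-d[:,0]*sa+d[:,1]*ca; Z=P[:,2]
        # left wall top
        k=(abs(Z-.075)<.004)&(Y>.030)&(Y<.048)&(X>-.12)&(X<.12)
        a=np.polyfit(X[k],Y[k],1)
        k2=(abs(Z-.091)<.004)&(X>.11)&(X<.14)&(abs(Y)<.04)
        b=np.polyfit(Y[k2],X[k2],1) if k2.sum()>5 else [0,0]
        print(n,np.degrees(yaw),"left wall",a,k.sum(),np.ptp(X[k]) if k.any() else 0,"stop",b,k2.sum())
        yaw+=np.arctan(a[0])*(1 if n=="top" else .0)
    inb=(abs(X)<.17)&(abs(Y)<.1)&(Z>.07)
    k3=inb&(Z>.108)&(Y<.04)&(Y>-.02)&(X<-.02)
    print(" push plate/punch tops", np.round(np.percentile(X[k3],[1,5,50,95,99])*1e3,1),np.round(np.percentile(Y[k3],[1,50,99])*1e3,1))
    k3=inb&(Z>.1155)&(Y<.04)&(Y>-.02)&(X<-.02)
    print(" top", np.round(np.percentile(X[k3],[1,5,50,95,99])*1e3,1),np.round(np.percentile(Y[k3],[1,50,99])*1e3,1),k3.sum())
    k4=inb&(Y<-.045)&(Z>.088)
    print(" flap X", np.round(np.percentile(X[k4],[1,50,99])*1e3,1),"Y",np.round(np.percentile(Y[k4],[1,50,99])*1e3,1))
    f=np.polyfit(Y[k4],Z[k4],1); print(" flap slope",np.degrees(np.arctan(f[0])),"z at rod",np.polyval(f,-.046))
```

```text
top -13.0 left wall [-0.01177941  0.04031502] 102 0.23542130487090038 stop [0.01693241 0.12898994] 37
top -13.674879541064682 left wall [-5.81567484e-06  4.03122092e-02] 102 0.23544400505259405 stop [0.00397986 0.12896238] 36
top -13.67521275468801 left wall [-2.87128628e-09  4.03122092e-02] 102 0.23544400819251715 stop [0.00397407 0.12896237] 36
 push plate/punch tops [-93.  -92.6 -68.  -24.  -20.8] [-3.7  8.  29.7]
 top [-92.9 -92.6 -77.8 -22.5 -20.9] [-0.3  9.3 32. ] 37
 flap X [-142.2  -48.8   46.8] Y [-79.3 -62.1 -45.4]
 flap slope -18.64215556820925 z at rod 0.09648035172046834
side -13.675212919200597 left wall [0.00027291 0.04466239] 101 0.2362124512326509 stop [0.02100808 0.12611162] 44
side -13.675212919200597 left wall [0.00027291 0.04466239] 101 0.2362124512326509 stop [0.02100808 0.12611162] 44
side -13.675212919200597 left wall [0.00027291 0.04466239] 101 0.2362124512326509 stop [0.02100808 0.12611162] 44
 push plate/punch tops [-95.3 -94.8 -68.9 -23.8 -20.9] [ 0.6 12.5 37.8]
 top [-95.8 -95.5 -93.8 -92.  -92. ] [ 3.3 17.1 39.2] 17
 flap X [-144.1  -53.8   44.6] Y [-75.7 -62.5 -45.2]
 flap slope -18.962155346578708 z at rod 0.09749627682780601
```

{"method": "apply_moves", "body": {"targets": [[[0,0,0],[0,0,-0.85],70],[[0.6,0.85,0],[0,0,0],70],[[0.6,0.85,0],[0,0,0],70]]}}

```text
time_s: 0.4
tcp_pos: [0.2652, 0.5558, 0.2392]
eef_rot: [179.7, -0.0, -13.2]
contact_force: [0.5, -0.8, 0.7]
gripper_width: 0.0715
```

{"method": "apply_moves", "body": {"targets": [[[0.7,1.0,0],[0,0,0],70],[[0.7,1.0,0],[0,0,0],70],[[0.7,1.0,0],[0,0,0],70],[[0.7,1.0,0],[0,0,0],70],[[0.7,1.0,0],[0,0,0],70]]}}

```text
time_s: 0.9
tcp_pos: [0.3561, 0.3223, 0.2381]
eef_rot: [179.4, 0.0, -13.0]
contact_force: [1.3, -0.1, 1.4]
gripper_width: 0.0701
```

{"method": "apply_moves", "body": {"targets": [[[0.7,1.0,0],[0,0,0],70],[[0.7,1.0,0],[0,0,0],70],[[0.7,1.0,0],[0,0,0],70],[[0.7,1.0,0],[0,0,0],70],[[0.5,0.6,0],[0,0,0],70]]}}

```text
time_s: 1.4
tcp_pos: [0.4427, 0.1054, 0.2401]
eef_rot: [179.5, 0.0, -12.9]
contact_force: [0.8, 0.1, 0.1]
gripper_width: 0.07
```

{"method": "apply_moves", "body": {"targets": [[[0.3,0.35,0.4],[0.03,0,0.05],70],[[0.27,0.3,0.4],[0.03,0,0.05],70],[[0,0,0],[0,0,0],70]]}}

```text
time_s: 1.7
tcp_pos: [0.46, 0.0694, 0.2074]
eef_rot: [-180.0, -0.0, -14.1]
contact_force: [-0.5, 0.3, 0.2]
gripper_width: 0.07
```

Run:
```python
from plant import r
import cv2, numpy as np, pickle
s=r.get_state(); print(s["tcp_pos"],s["eef_rot"],s["contact_force"],s["time_s"])
c=r.capture("wrist"); c["state"]=s; pickle.dump(c,open("w1.pkl","wb")); cv2.imwrite("pics/w1.png",c["img"]); print(c["mount"],c["fx"],c["cx"],c["cy"],c["k1"])
```

```text
[0.46004037 0.06937853 0.20738577] [-1.79984021e+02 -1.20305824e-02 -1.40717265e+01] [-0.52032495  0.28423999  0.20990584] 1.7
[[-1.31415344e-03  9.69040061e-01  2.46900048e-01  6.55772136e-02]
 [ 9.99998668e-01  1.51235968e-03 -6.13144579e-04 -4.47868436e-04]
 [-9.67563338e-04  2.46898914e-01 -9.69040758e-01 -1.41217119e-01]
 [ 0.00000000e+00  0.00000000e+00  0.00000000e+00  1.00000000e+00]] 364.1274076669993 321.522616684703 236.94575675268922 -0.016794366261017237
```

View pics/w1.png

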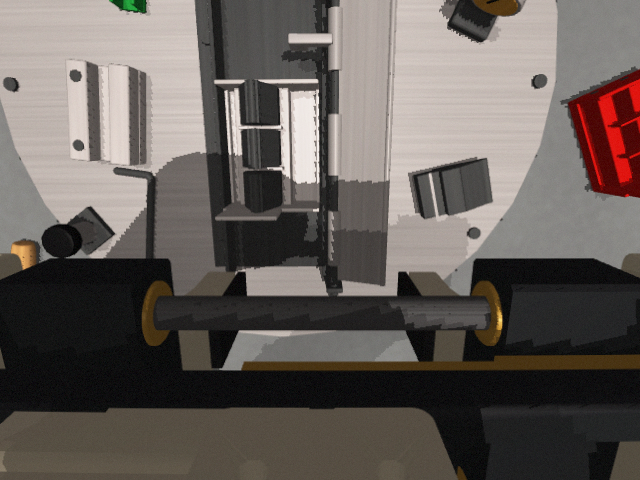

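```bash
cat >> h.py <<'E'
from scipy.spatial.transform import Rotation as Ro
def wrist(c):
    s=c["state"]; T=np.eye(4); T[:3,:3]=Ro.from_euler("xyz",s["eef_rot"],degrees=True).as_matrix(); T[:3,3]=s["tcp_pos"]
    c["camera_from_world"]=np.linalg.inv(T@c["mount"]); return c
C0=np.array([.578,.0765]); YAW=np.radians(-13.7)
def tt(P,C=C0,yaw=YAW):
    ca,sa=np.cos(yaw),np.sin(yaw); d=P[...,:2]-C
    return np.stack([d[...,0]*ca+d[...,1]*sa,-d[...,0]*sa+d[...,1]*ca,P[...,2]],-1)
E
python3 - <<'E'
from h import *
c=wrist(pickle.load(open("w1.pkl","rb"))); w=tt(cloud(c))
print("tcp tt",tt(np.array(c["state"]["tcp_pos"]))*1e3)
P=w[:255][np.isfinite(w[:255,:,2])]; X,Y,Z=P.T
disc=(abs(Z-.046)<.006); print("disc z",np.median(Z[disc])*1e3)
k=(abs(Z-.075)<.004)&(Y>.028)&(Y<.05)&(X>-.13)&(X<.0); a=np.polyfit(X[k],Y[k],1); print("lwall",a,k.sum(),np.percentile(Y[k],[2,50,98])*1e3)
k=(abs(Y+.062)<.03)&(Z>.088)&(Y<-.045); print("flap Y",np.percentile(Y[k],[1,99])*1e3,"X",np.percentile(X[k],[1,99])*1e3); f=np.polyfit(Y[k],Z[k],1); print("slope",np.degrees(np.arctan(f[0])),np.polyval(f,-.046))
k=(Z>.1145)&(abs(Y-.012)<.035)&(X<-.05)&(X>-.13); print("pp", k.sum(),np.percentile(X[k],[2,50,98])*1e3,np.percentile(Y[k],[2,50,98])*1e3,np.percentile(Z[k],[50,98]))
for uv in [(217,217),(279,217),(217,206),(320,211)]:
    print(uv,w[uv[1]-2:uv[1]+3,uv[0],:]*1e3)
# finger depths
for uv in [(195,300),(215,340),(195,350),(420,290),(425,350)]: 
    p=cloud(c)[uv[1],uv[0]]; R=Ro.from_euler("xyz",c["state"]["eef_rot"],degrees=True); print(uv,R.inv().apply(p-c["state"]["tcp_pos"])*1e3)
E
```

```text
tcp tt [-112.91693491  -34.85620171  207.38577425]
disc z 46.32522403950207
lwall [-0.00673212  0.03940863] 883 [31.28138969 39.9891682  42.05956194]
flap Y [-79.37237932 -45.4041718 ] X [-121.21622092   36.56083842]
slope -19.389963138446113 0.09546478521037693
pp 343 [-93.73438314 -92.13729514 -73.79447057] [-4.85444066 14.47004068 46.51476382] [0.1186415  0.25910298]
(217, 217) [[-91.02647157  32.79947755 117.55936704]
 [-91.59618171  32.71840467 118.01104731]
 [-91.93169529  32.28679377 119.65738522]
 [-92.73396224  32.56094923 118.89726698]
 [-93.70209973  33.07109656 117.33528401]]
(279, 217) [[-104.61463208    1.05920742   47.949242  ]
 [-105.3878794     1.04060038   48.36452472]
 [-106.26815145    1.08803302   48.22787762]
 [-107.20023558    1.16558303   47.84053836]
 [-107.79505854    1.04081245   49.14139689]]
(217, 206) [[-94.73730604  52.23316841  48.72975765]
 [-95.59334547  52.32887402  48.62541476]
 [-96.45283133  52.42781585  48.5104826 ]
 [-97.26664565  52.4438871   48.68076581]
 [-98.11027353  52.51102812  48.67587922]]
(320, 211) [[ -99.63779092  -33.40268898   48.85002637]
 [-100.41580882  -33.39707962   49.22300896]
 [-101.32524952  -33.38783461   48.86053897]
 [-102.01118062  -33.38473548   49.73804076]
 [-102.92906536  -33.37531447   49.34561459]]
(195, 300) [ 30.55086304 -29.84269482 -62.95712002]
(215, 340) [  0.50963367 -37.02506323 -29.02577449]
(195, 350) [  4.00730891 -39.58529132 -41.02475719]
(420, 290) [ 7.38082339 40.16977757 -1.55566859]
(425, 350) [ -3.43586732  35.39750641 -29.11120617]
```

{"method": "apply_moves", "body": {"targets": [[[0,-0.06,0.4],[0,0,0],70],[[0,-0.06,0.4],[0,0,0],70],[[0,0,0.4],[0,0,0],70],[[0,0,0],[0,0,0],70]]}}

```text
time_s: 2.15
tcp_pos: [0.4623, 0.0772, 0.1616]
eef_rot: [-179.8, -0.2, -14.0]
contact_force: [-0.7, 0.2, 0.7]
gripper_width: 0.0702
```

```bash
cat > st.py <<'E'
from h import *
from plant import r
s=r.get_state(); p=np.array(s["tcp_pos"]); print("tt",np.round(tt(p)*1e3,1),"rot",np.round(s["eef_rot"],2),"F",np.round(s["contact_force"],1),"t",round(s["time_s"],2),"w",round(s["gripper_width"]*1e3,1))
E
python3 st.py
```

```text
tt [-112.6  -26.7  161.6] rot [-179.83   -0.24  -13.96] F [-0.7  0.2  0.7] t 2.15 w 70.2
```

{"method": "apply_moves", "body": {"targets": [[[-0.03,0.08,0.3],[0,0.02,-0.02],70],[[0,0,0.3],[0,0,0],70],[[0,0,0],[0,0,0],70]]}}

```text
time_s: 2.45
tcp_pos: [0.4617, 0.0766, 0.1396]
eef_rot: [-179.7, -0.6, -13.6]
contact_force: [0.1, 0.5, 0.4]
gripper_width: 0.0699
```

```bash
python3 st.py
```

```text
tt [-113.   -27.4  139.6] rot [-179.73   -0.57  -13.62] F [0.1 0.5 0.4] t 2.45 w 69.9
```

{"method": "apply_moves", "body": {"targets": [[[-0.03,0.08,0.2],[-0.03,-0.07,0],70],[[0,0,0.2],[0,0,0],70],[[0,0,0.2],[0,0,0],70],[[0,0,0],[0,0,0],70]]}}

```text
time_s: 2.85
tcp_pos: [0.4611, 0.0747, 0.1155]
eef_rot: [-179.9, -0.1, -13.6]
contact_force: [-1.1, 0.1, 1.2]
gripper_width: 0.0702
```

```bash
python3 st.py
```

```text
tt [-113.1  -29.4  115.5] rot [-1.7989e+02 -9.0000e-02 -1.3560e+01] F [-1.1  0.1  1.2] t 2.85 w 70.2
```

{"method": "apply_moves", "body": {"targets": [[[0,0.02,0.14],[0,0,0],70],[[0,0,0.12],[0,0,0],70],[[0,0,0.02],[0,0,0],70]]}}

```text
time_s: 3.15
tcp_pos: [0.4618, 0.0743, 0.1039]
eef_rot: [-179.8, -0.2, -13.6]
contact_force: [0.5, 1.5, 2.0]
gripper_width: 0.0702
```

```bash
python3 st.py
cat > snap.py <<'E'
import sys
from h import *
from plant import r
k=sys.argv[1]; tiles=[]
c=r.capture("side"); pickle.dump(c,open(f"side{k}.pkl","wb"))
cv2.imwrite(f"pics/side{k}.png",cv2.resize(c["img"][170:310,210:410],None,fx=4,fy=4,interpolation=cv2.INTER_CUBIC))
s=r.get_state(); c=r.capture("wrist"); c["state"]=s; pickle.dump(c,open(f"w{k}.pkl","wb")); cv2.imwrite(f"pics/w{k}.png",c["img"])
E
python3 snap.py 2
```

```text
tt [-112.4  -29.7  103.9] rot [-1.7984e+02 -1.6000e-01 -1.3560e+01] F [0.5 1.5 2. ] t 3.15 w 70.2
```

View pics/side2.png

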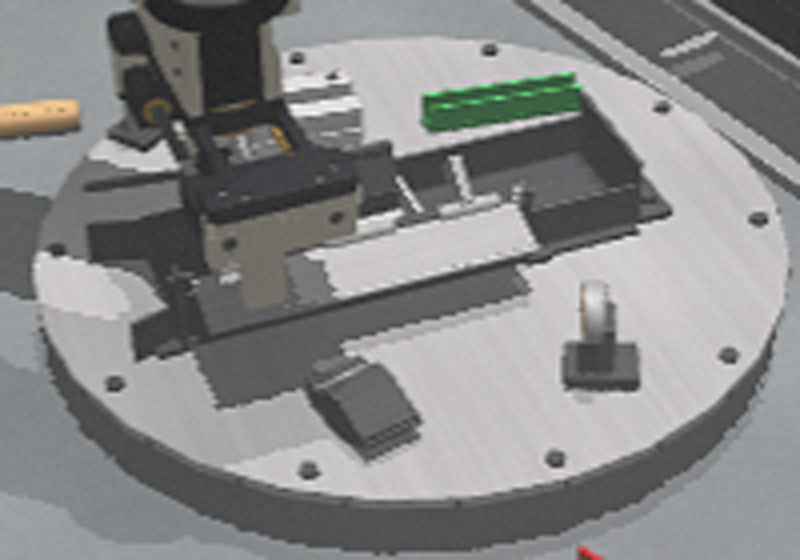

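View pics/w2.png

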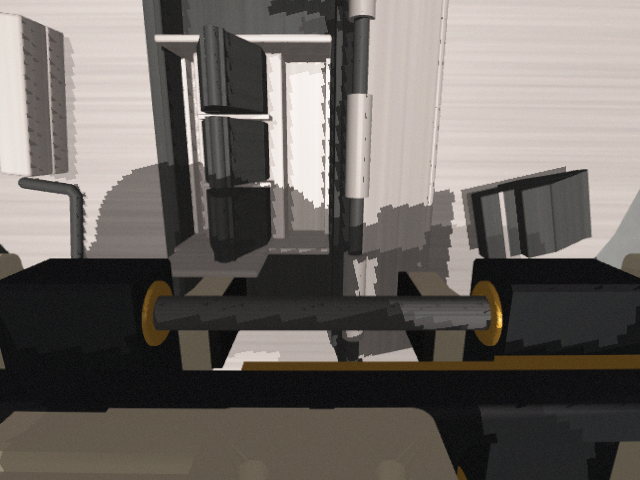

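```bash
cat > flap.py <<'E'
import sys
from h import *
k=sys.argv[1]
for n in ["side"+k,"w"+k]:
    c=pickle.load(open(n+".pkl","rb"))
    if n[0]=="w": c=wrist(c)
    w=tt(cloud(c)); P=w[np.isfinite(w[...,2])]; X,Y,Z=P.T
    q=(Y<-.052)&(Y>-.078)&(Z>.066)&(Z<.105)&(X>float(sys.argv[2]))&(X<float(sys.argv[3]))
    if q.sum()>30:
        f=np.polyfit(Y[q],Z[q],1); e=Z[q]-np.polyval(f,Y[q]); print(n,q.sum(),"slope",np.degrees(np.arctan(f[0])),"angle rad",.349+np.arctan(f[0]),"z@rod",np.polyval(f,-.046),e.std())
E
python3 flap.py 2 -0.07 0.03
```

```text
side2 479 slope 19.27561496411509 angle rad 0.6854229464704968 z@rod 0.09288142895774835 0.0019952166517960383
w2 11650 slope 19.609510470034234 angle rad 0.6912505224063983 z@rod 0.09361223048780304 0.0006206881117877332
```

{"method": "apply_moves", "body": {"targets": [[[0.1,0,0.03],[0,0,0],70],[[0.1,0,0.01],[0,0,0],70],[[0.1,0,0],[0,0,0],70],[[0.1,0,0],[0,0,0],70]]}}

```text
time_s: 3.65
tcp_pos: [0.4747, 0.0694, 0.1022]
eef_rot: [-180.0, 0.2, -13.6]
contact_force: [-7.8, 3.1, 7.3]
gripper_width: 0.07
```

```bash
python3 st.py; python3 snap.py 3; python3 flap.py 3 -0.07 0.03
```

```text
tt [-98.7 -31.4 102.2] rot [-1.800e+02  1.700e-01 -1.355e+01] F [-7.8  3.1  7.3] t 3.65 w 70.0
side3 486 slope 22.705096377989886 angle rad 0.7452786887785625 z@rod 0.0931611105375377 0.002176684272122408
w3 13346 slope 21.944236472096268 angle rad 0.7319991782743046 z@rod 0.0935034312791969 0.0006293525752230929
```

View pics/w3.png

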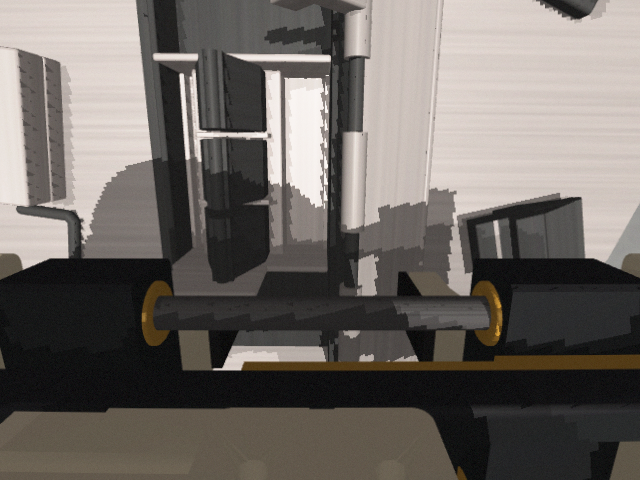

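{"method": "apply_moves", "body": {"targets": [[[0.12,-0.02,0],[0,0,0],70],[[0.12,-0.01,0],[0,0,0],70],[[0.12,0,0],[0,0,0],70],[[0.12,0,0],[0,0,0],70],[[0.12,0,0],[0,0,0],70]]}}

```text
time_s: 4.25
tcp_pos: [0.4915, 0.0633, 0.101]
eef_rot: [179.7, 1.0, -13.6]
contact_force: [-11.2, 6.0, 9.0]
gripper_width: 0.0697
```

```bash
python3 st.py; python3 snap.py 4; python3 flap.py 4 -0.05 0.03
```

```text
tt [-81.  -33.3 101. ] rot [179.69   0.97 -13.56] F [-11.2   6.    9. ] t 4.25 w 69.7
side4 385 slope 21.997739149790238 angle rad 0.7329329761586978 z@rod 0.09272195896905586 0.002073370631265726
w4 11725 slope 22.57955938458569 angle rad 0.7430876549106048 z@rod 0.09345419348771852 0.0006259484276098224
```

View pics/side4.png

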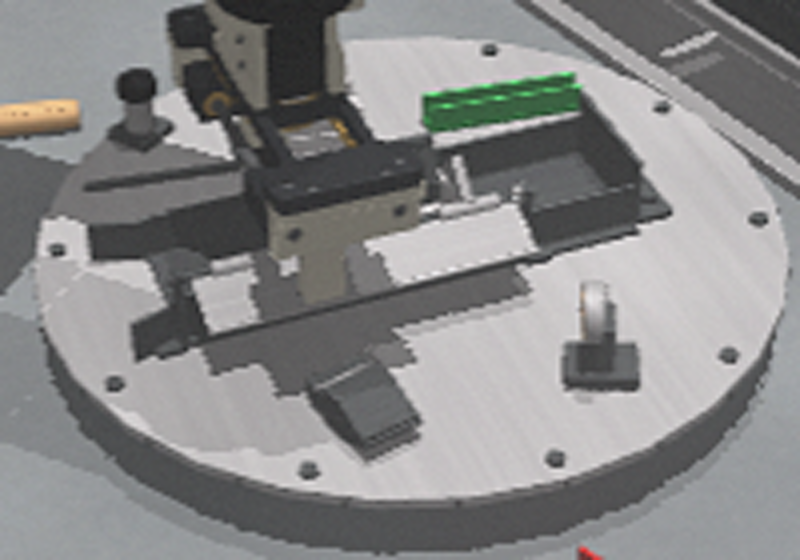

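{"method": "apply_moves", "body": {"targets": [[[0.13,-0.06,0],[0.02,0.06,0],70],[[0.13,-0.05,0],[0.02,0.06,0],70],[[0.13,-0.03,0],[0,0.02,0],70],[[0.13,-0.02,0],[0,0.02,0],70],[[0.13,-0.02,0],[0,0.02,0],70]]}}

```text
time_s: 4.85
tcp_pos: [0.5096, 0.0614, 0.0992]
eef_rot: [179.5, 0.5, -13.6]
contact_force: [-10.6, 2.5, 9.3]
gripper_width: 0.0697
```

```bash
python3 st.py; python3 snap.py 5; python3 flap.py 5 -0.03 0.03
```

```text
tt [-62.9 -30.9  99.2] rot [179.52   0.49 -13.58] F [-10.6   2.5   9.3] t 4.85 w 69.7
side5 310 slope 26.897858906356543 angle rad 0.8184561996528028 z@rod 0.09230716925124652 0.002220311242108223
w5 7812 slope 28.11711764286385 angle rad 0.8397362790385612 z@rod 0.0932522750440114 0.0005989846001733849
```

View pics/w5.png

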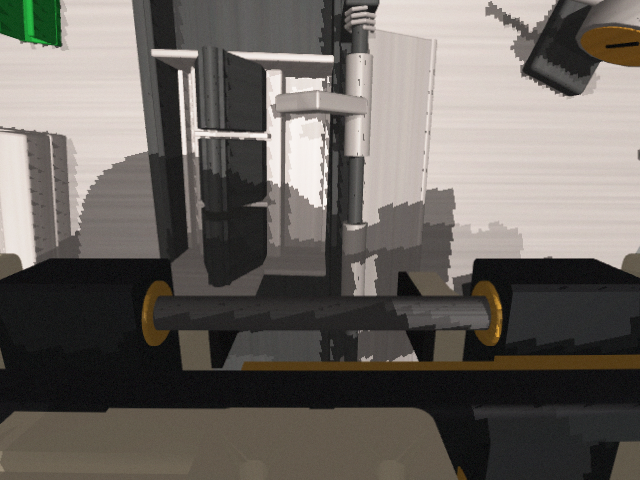

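{"method": "apply_moves", "body": {"targets": [[[0.13,-0.03,-0.03],[0.03,0.04,0],70],[[0.13,-0.02,-0.02],[0.03,0.03,0],70],[[0.13,-0.02,-0.01],[0.01,0.02,0],70],[[0.13,-0.02,-0.01],[0.01,0.02,0],70],[[0.13,-0.02,-0.01],[0,0.02,0],70]]}}

```text
time_s: 5.45
tcp_pos: [0.5276, 0.0564, 0.0989]
eef_rot: [179.7, 0.4, -13.7]
contact_force: [-9.9, 3.0, 9.0]
gripper_width: 0.0703
```

```bash
python3 st.py; python3 snap.py 6; python3 flap.py 6 -0.01 0.03
```

```text
tt [-44.2 -31.4  98.9] rot [179.67   0.44 -13.67] F [-9.9  3.   9. ] t 5.45 w 70.3
side6 206 slope 28.814635182011774 angle rad 0.851910256687101 z@rod 0.09278872718287622 0.0022043105545352945
w6 4996 slope 28.224583070717127 angle rad 0.8416119045866653 z@rod 0.09315242485136796 0.0005915555709704107
```

{"method": "apply_moves", "body": {"targets": [[[0.13,-0.03,-0.05],[0.02,0.04,0],70],[[0.13,-0.03,-0.03],[0.02,0.03,0],70],[[0.13,-0.02,-0.02],[0.01,0.02,0],70],[[0.13,-0.02,-0.02],[0.01,0.02,0],70],[[0.13,-0.02,-0.02],[0,0.02,0],70]]}}

```text
time_s: 6.05
tcp_pos: [0.5476, 0.0518, 0.1001]
eef_rot: [179.7, 0.2, -13.8]
contact_force: [-4.9, 0.6, -0.3]
gripper_width: 0.07
```

```bash
python3 st.py; python3 snap.py 7; python3 flap.py 7 -0.13 -0.06; python3 flap.py 7 0.005 0.035
```

```text
tt [-23.7 -31.2 100.1] rot [179.69   0.24 -13.81] F [-4.9  0.6 -0.3] t 6.05 w 70.0
side7 382 slope 26.092931017988946 angle rad 0.8044075577596628 z@rod 0.0922775386046833 0.002412733600219248
w7 99 slope 23.690097027058492 angle rad 0.7624701932390909 z@rod 0.09150141691010116 0.000584464396056791
side7 153 slope 25.412461084515684 angle rad 0.7925311169597276 z@rod 0.0922048885736941 0.002004644118068015
w7 3641 slope 26.10910163418306 angle rad 0.8046897882543265 z@rod 0.09321185462720999 0.0005833545916352377
```

View pics/side7.png

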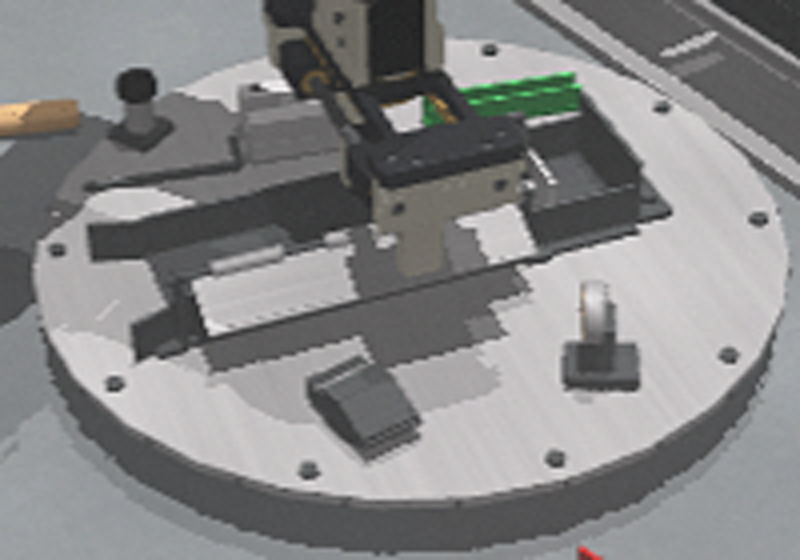

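View pics/w7.png

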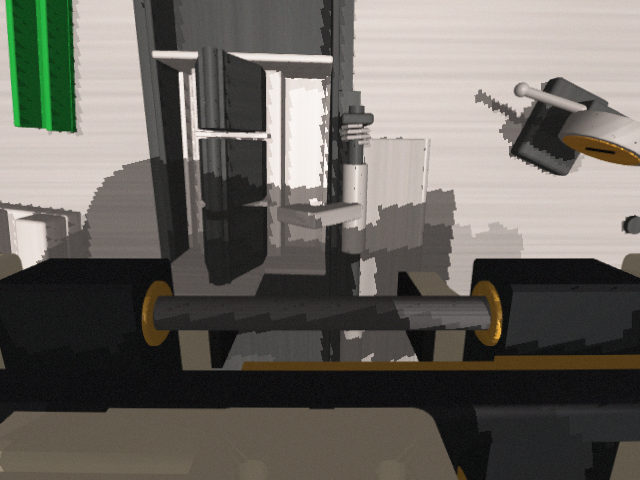

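{"method": "apply_moves", "body": {"targets": [[[0.13,-0.03,-0.03],[0.02,0.03,0],70],[[0.13,-0.03,-0.02],[0.02,0.02,0],70],[[0.13,-0.02,-0.02],[0.01,0.02,0],70],[[0.13,-0.02,-0.02],[0.01,0.02,0],70],[[0.13,-0.02,-0.02],[0,0.02,0],70]]}}

```text
time_s: 6.65
tcp_pos: [0.5705, 0.048, 0.1024]
eef_rot: [179.9, -0.2, -13.9]
contact_force: [-5.4, -0.7, -0.4]
gripper_width: 0.07
```

```bash
python3 st.py; python3 snap.py 8; python3 flap.py 8 -0.13 -0.05; python3 flap.py 8 0.025 0.042
```

```text
tt [ -0.5 -29.5 102.4] rot [179.88  -0.19 -13.89] F [-5.4 -0.7 -0.4] t 6.65 w 70.0
side8 408 slope 23.955308370999116 angle rad 0.7670990044044939 z@rod 0.09300087773579696 0.002079017392294378
side8 81 slope 23.844077818106854 angle rad 0.7651576650277101 z@rod 0.09301564932535333 0.002135986633730055
w8 1969 slope 23.424191200887766 angle rad 0.757829261072176 z@rod 0.09336662508996822 0.0005747875515321909
```

View pics/w8.png

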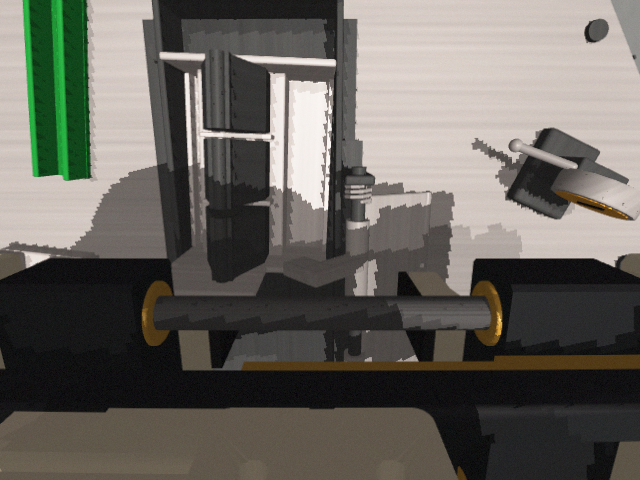

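{"method": "apply_moves", "body": {"targets": [[[0.12,0,-0.01],[0.01,-0.02,0.02],70],[[0.12,0,-0.01],[0,0,0.01],70],[[0.12,-0.01,-0.01],[0,0,0],70],[[0.1,-0.01,-0.01],[0,0,0],70]]}}

```text
time_s: 7.15
tcp_pos: [0.5875, 0.0442, 0.1036]
eef_rot: [179.9, 0.1, -14.2]
contact_force: [-5.8, -0.7, 0.4]
gripper_width: 0.0699
```

```bash
python3 st.py; python3 snap.py 9; python3 flap.py 9 -0.13 -0.04
```

```text
tt [ 16.9 -29.1 103.6] rot [ 1.7995e+02  1.0000e-01 -1.4150e+01] F [-5.8 -0.7  0.4] t 7.15 w 69.9
side9 457 slope 22.075007973575715 angle rad 0.7342815715428976 z@rod 0.09323217752705248 0.0019502066686214337
```

View pics/w9.png

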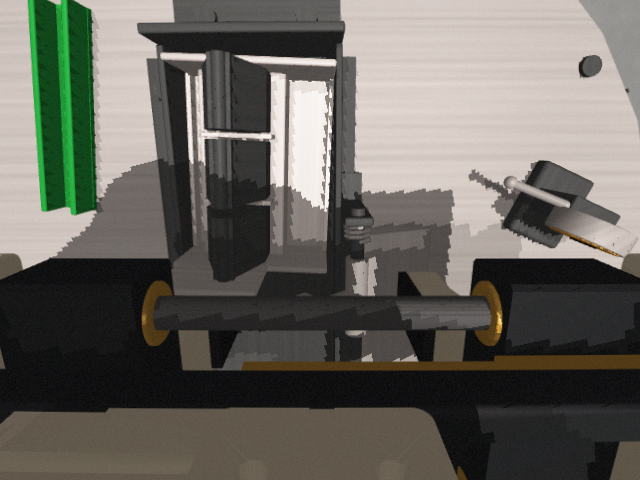

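{"method": "apply_moves", "body": {"targets": [[[0.08,0,0.01],[0,0,-0.03],70],[[0.07,0,0],[0,0,-0.02],70],[[0.05,0,0],[0,0,0],70]]}}

```text
time_s: 7.55
tcp_pos: [0.5941, 0.0426, 0.1038]
eef_rot: [180.0, 0.2, -13.7]
contact_force: [-6.1, 1.2, 0.3]
gripper_width: 0.0702
```

```bash
python3 st.py; python3 snap.py 10; python3 flap.py 10 -0.13 -0.04
```

```text
tt [ 23.7 -29.1 103.8] rot [ 1.7997e+02  1.7000e-01 -1.3720e+01] F [-6.1  1.2  0.3] t 7.55 w 70.2
side10 452 slope 20.769036792661947 angle rad 0.7114880744997938 z@rod 0.09287761368896211 0.002019617545476061
```

View pics/w10.png

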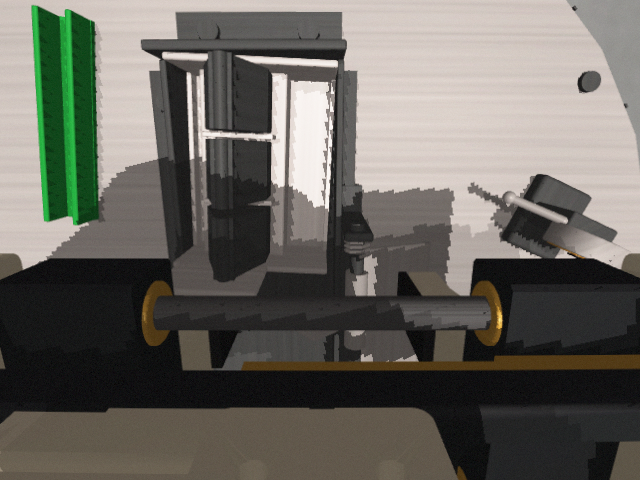

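{"method": "apply_moves", "body": {"targets": [[[0.05,0,0.01],[0,0,0],70],[[0.04,0,0],[0,0,0],70]]}}

```text
time_s: 7.85
tcp_pos: [0.5945, 0.0423, 0.1037]
eef_rot: [179.9, 0.4, -13.7]
contact_force: [-10.5, 2.4, 4.6]
gripper_width: 0.0701
```

```bash
python3 st.py
```

```text
tt [ 24.1 -29.3 103.7] rot [179.93   0.44 -13.67] F [-10.5   2.4   4.6] t 7.85 w 70.1
```

{"method": "apply_moves", "body": {"targets": [[[0.06,0,0],[0,0,0],70],[[0.06,0,0],[0,0,0],70]]}}

```text
time_s: 8.05
tcp_pos: [0.5946, 0.0418, 0.1038]
eef_rot: [179.9, 0.8, -13.6]
contact_force: [-15.2, 4.3, 8.7]
gripper_width: 0.0699
```

```bash
python3 st.py; python3 snap.py 11;python3 flap.py 11 -0.13 -0.04
```

```text
tt [ 24.3 -29.8 103.8] rot [179.85   0.83 -13.59] F [-15.2   4.3   8.7] t 8.05 w 69.9
side11 450 slope 20.136447836811193 angle rad 0.7004473144084451 z@rod 0.0930906228646772 0.002086635851917122
```

View pics/w11.png

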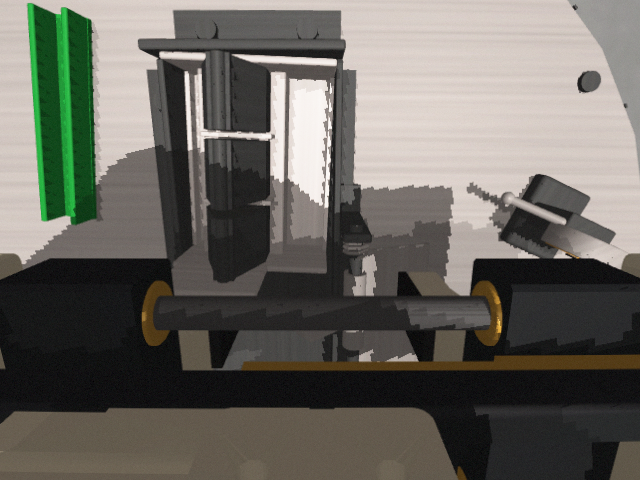

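View pics/side11.png

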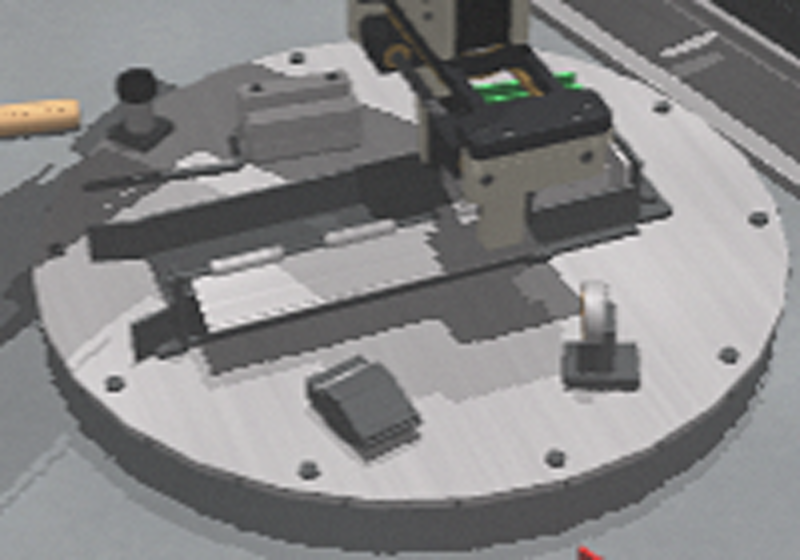

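{"method": "apply_moves", "body": {"targets": [[[-0.1,0,0],[0,0.05,0],70],[[-0.05,0,0],[0,0.03,0],70],[[0,0,0],[0,0,0],70]]}}

```text
time_s: 8.45
tcp_pos: [0.5918, 0.0441, 0.1064]
eef_rot: [-180.0, -0.3, -13.5]
contact_force: [-0.2, -1.9, 1.2]
gripper_width: 0.0702
```

```bash
python3 st.py; python3 snap.py 12;python3 flap.py 12 -0.13 -0.04
```

```text
tt [ 21.1 -28.2 106.4] rot [-179.96   -0.28  -13.5 ] F [-0.2 -1.9  1.2] t 8.45 w 70.2
side12 410 slope 14.468596412977188 angle rad 0.6015246455486931 z@rod 0.09331024158390994 0.001968185319965458
```

View pics/w12.png

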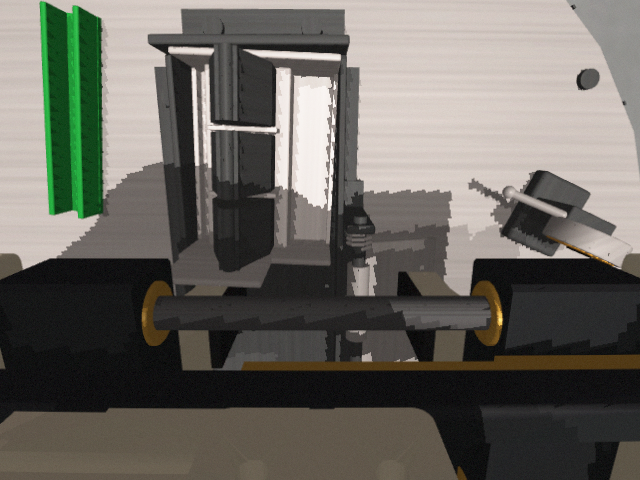

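Run:
```python
from h import *
c=wrist(pickle.load(open("w12.pkl","rb"))); w=tt(cloud(c))
for u in (185,300):
    for v in range(28,60,2): print(u,v,np.round(w[v,u]*1e3,1),c["img"][v,u])
print([np.round(w[v,u]*1e3,1).tolist() for u,v in [(215,280),(215,284),(215,288)]])
```

```text
185 28 [142.6  39.6  50.7] [86 88 87]
185 30 [142.1  40.1  49.3] [87 88 90]
185 32 [141.2  40.2  49.4] [89 91 91]
185 34 [129.   26.1  90.8] [80 83 82]
185 36 [128.4  26.3  90.2] [88 88 88]
185 38 [127.4  26.   91.5] [84 85 87]
185 40 [126.6  26.   91.7] [90 92 92]
185 42 [126.1  26.3  90.9] [79 84 85]
185 44 [125.6  26.7  90. ] [33 33 33]
185 46 [125.2  27.2  88.8] [75 79 83]
185 48 [124.3  27.1  89.1] [202 209 221]
185 50 [123.1  26.5  91.1] [219 224 232]
185 52 [123.1  27.6  88.1] [201 206 218]
185 54 [122.2  27.5  88.5] [110 116 124]
185 56 [122.3  28.9  84.7] [75 80 84]
185 58 [122.   29.7  82.6] [75 77 83]
300 28 [142.8 -16.9  49.6] [93 95 96]
300 30 [141.8 -16.9  50.2] [91 96 98]
300 32 [140.7 -17.   50.9] [95 97 98]
300 34 [140.6 -16.8  47.9] [71 72 73]
300 36 [128.2 -19.1  90.8] [84 86 85]
300 38 [127.4 -19.1  90.9] [87 88 92]
300 40 [127.1 -19.   89.5] [90 93 96]
300 42 [125.9 -19.1  91.3] [86 90 90]
300 44 [125.3 -19.1  90.7] [50 51 53]
300 46 [125.3 -18.9  88. ] [22 22 25]
300 48 [125.3 -18.7  84.9] [25 27 29]
300 50 [125.2 -18.6  82.2] [28 27 30]
300 52 [122.8 -19.   89.1] [175 183 193]
300 54 [122.  -19.   89.5] [223 229 235]
300 56 [121.2 -19.   89.4] [233 238 243]
300 58 [120.6 -18.9  89. ] [183 191 202]
[[37.1, 12.4, 118.9], [35.6, 12.4, 119.2], [31.1, 14.8, 112.0]]
```

```bash
cat > skew.py <<'E'
import sys
from h import *
k=sys.argv[1]
c=wrist(pickle.load(open(f"w{k}.pkl","rb"))); w=tt(cloud(c)); g=c["img"].min(2)
# bright front-plate top edge
sel=np.zeros(g.shape,bool)
A=w[...,:]
m=np.isfinite(A[...,2])&(abs(A[...,2]-.089)<.0035)&(A[...,0]>.11)&(A[...,0]<.1285)&(abs(A[...,1])<.036)&(g>140)
q=A[m]; f=np.polyfit(q[:,1],q[:,0],1); print("front plate top: n",len(q),"X@y0",f[1]*1e3,"skew deg",-np.degrees(np.arctan(f[0])))
m=np.isfinite(A[...,2])&(abs(A[...,2]-.091)<.003)&(A[...,0]>.1255)&(A[...,0]<.135)&(abs(A[...,1])<.038)&(g<120)
q=A[m]; f=np.polyfit(q[:,1],q[:,0],1); print("stop top: n",len(q),"X@y0",f[1]*1e3,"skew deg",-np.degrees(np.arctan(f[0])))
E
for k in 10 11 12; do python3 skew.py $k; done
```

```text
front plate top: n 972 X@y0 122.21688374101214 skew deg -2.801080170775755
stop top: n 2051 X@y0 127.22762154532019 skew deg -0.13412633306519234
front plate top: n 1006 X@y0 122.53716511092581 skew deg -2.3480068095320665
stop top: n 2075 X@y0 127.21355634787172 skew deg -0.01104216859728572
front plate top: n 930 X@y0 122.49045067169044 skew deg -2.3311675656229602
stop top: n 1901 X@y0 127.16138530361795 skew deg -0.21514486150057152
```

{"method": "apply_moves", "body": {"targets": [[[0,-0.06,0.05],[0,-0.03,0],70],[[0.07,0,0.02],[0,0,0],70],[[0.06,0,0],[0,0,0],70]]}}

```text
time_s: 8.85
tcp_pos: [0.5958, 0.0456, 0.1033]
eef_rot: [180.0, 0.2, -13.5]
contact_force: [-21.5, 9.4, 21.3]
gripper_width: 0.07
```

```bash
python3 st.py
```

```text
tt [ 24.6 -25.8 103.3] rot [180.     0.24 -13.51] F [-21.5   9.4  21.3] t 8.85 w 70.0
```

{"method": "apply_moves", "body": {"targets": [[[0.01,0.08,-0.02],[0,0,0],70],[[0.02,0.08,-0.01],[0,0,0],70]]}}

```text
time_s: 9.05
tcp_pos: [0.595, 0.0406, 0.1039]
eef_rot: [-179.9, 0.4, -13.4]
contact_force: [-5.3, 7.2, 2.2]
gripper_width: 0.0695
```

```bash
python3 st.py; python3 snap.py 13; python3 flap.py 13 -.13 -.04; python3 skew.py 13
```

```text
tt [ 25.  -30.8 103.9] rot [-179.94    0.36  -13.45] F [-5.3  7.2  2.2] t 9.05 w 69.5
side13 447 slope 19.794928090495894 angle rad 0.6944866703746674 z@rod 0.09315286048423134 0.0019434326277940185
front plate top: n 954 X@y0 123.52497603091624 skew deg -0.1763477225915233
stop top: n 2049 X@y0 127.2650867714644 skew deg -0.06832015562122262
```

{"method": "apply_moves", "body": {"targets": [[[0.03,0,0],[0,0,0],70],[[0,0,0],[0,0,0],70]]}}

```text
time_s: 9.35
tcp_pos: [0.595, 0.0404, 0.1036]
eef_rot: [-180.0, 0.5, -13.4]
contact_force: [-1.7, -0.2, 4.0]
gripper_width: 0.0699
```

```bash
python3 st.py; python3 snap.py 14; python3 skew.py 14
```

```text
tt [ 25.  -31.  103.6] rot [-179.97    0.53  -13.43] F [-1.7 -0.2  4. ] t 9.35 w 69.9
front plate top: n 964 X@y0 123.65786641502754 skew deg -0.17322967766259634
stop top: n 2042 X@y0 127.24327538071759 skew deg -0.033340025556595106
```

Home and square (skew 0.17°). Back off in x while holding the flap, then lift.

{"method": "apply_moves", "body": {"targets": [[[-0.08,0,0],[0,0.03,0],70],[[-0.06,0,0],[0,0,0],70],[[0,0,-0.1],[0,0,0],70],[[0,0,-0.15],[0,0,0],70],[[0,0,-0.2],[0,0,0],70]]}}

```text
time_s: 9.95
tcp_pos: [0.5912, 0.0414, 0.122]
eef_rot: [-179.9, 0.1, -13.5]
contact_force: [0.9, 2.0, 0.5]
gripper_width: 0.0699
```

```bash
python3 st.py; python3 snap.py 15; python3 flap.py 15 -.13 -.04; python3 skew.py 15
```

```text
tt [ 21.1 -31.  122. ] rot [-1.7995e+02  1.2000e-01 -1.3470e+01] F [0.9 2.  0.5] t 9.95 w 69.9
side15 174 slope -15.811878298039597 angle rad 0.07303066277457176 z@rod 0.09567191845915698 0.0007839441180679756
front plate top: n 736 X@y0 123.63482371949543 skew deg 0.056219978279151615
stop top: n 1573 X@y0 127.28451431439066 skew deg 0.026025563121385126
```

View pics/w15.png

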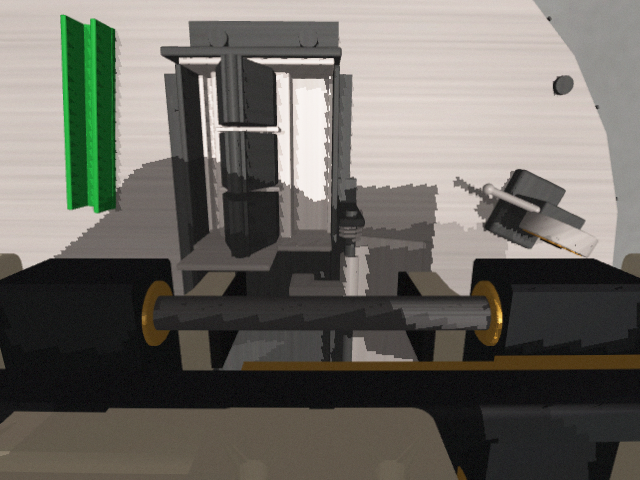

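The gate is closing and the carrier is still square at the stop, with its three punches standing (columns 220–280). I'll lift clear now.

{"method": "apply_moves", "body": {"targets": [[[0,0,-0.3],[0,0,0],70],[[0,0,-0.6],[0,0,0],70],[[0,0,-0.9],[0,0,0],70],[[-0.7,0,-0.9],[0,0,0],70],[[-0.9,0,-0.6],[0,0,0],70]]}}

```text
time_s: 10.55
tcp_pos: [0.5289, 0.0554, 0.2575]
eef_rot: [179.8, 0.4, -13.6]
contact_force: [0.3, 0.6, 1.2]
gripper_width: 0.07
```

{"method": "apply_moves", "body": {"targets": [[[-0.9,0,0],[0,0,0],70],[[-0.5,0,0],[0,0,0],70],[[0,0,0],[0,0,0],70]]}}

```text
time_s: 10.85
tcp_pos: [0.4716, 0.0695, 0.2652]
eef_rot: [-179.8, -0.0, -13.6]
contact_force: [0.1, 0.6, -0.1]
gripper_width: 0.0706
```

```bash
python3 st.py; python3 snap.py 16; python3 flap.py 16 -.13 0.03; python3 skew.py 16
```

```text
tt [-101.7  -32.   265.2] rot [-1.7976e+02 -3.0000e-02 -1.3570e+01] F [ 0.1  0.6 -0.1] t 10.85 w 70.6
side16 252 slope -16.088905394544987 angle rad 0.06819562782331262 z@rod 0.09618785514862857 0.0009379191413253008
w16 5271 slope -19.06125658304717 angle rad 0.016318313058382883 z@rod 0.09533512890294632 0.0007521576275616063Traceback (most recent call last):
  File "skew.py", line 9, in <module>
    q=A[m]; f=np.polyfit(q[:,1],q[:,0],1); print("front plate top: n",len(q),"X@y0",f[1]*1e3,"skew deg",-np.degrees(np.arctan(f[0])))
              ~~~~~~~~~~^^^^^^^^^^^^^^^^^
    raise TypeError("expected non-empty vector for x")
TypeError: expected non-empty vector for x
```

View pics/side16.png

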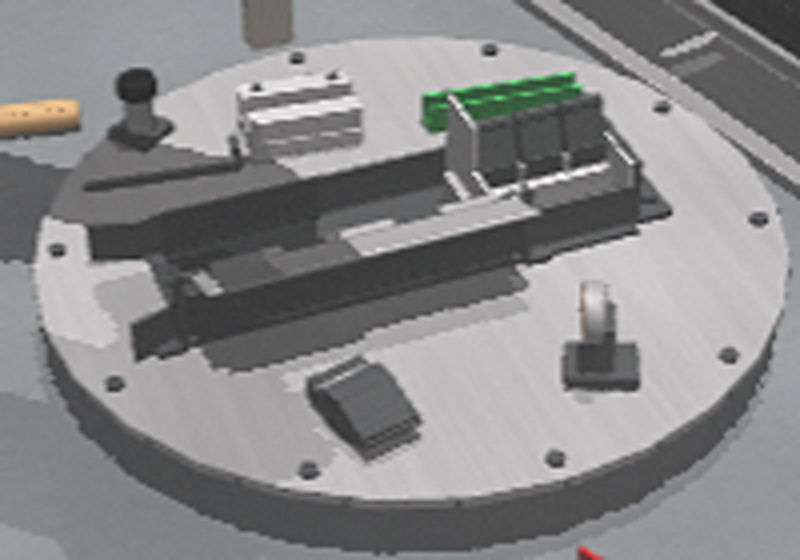

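View pics/w16.png

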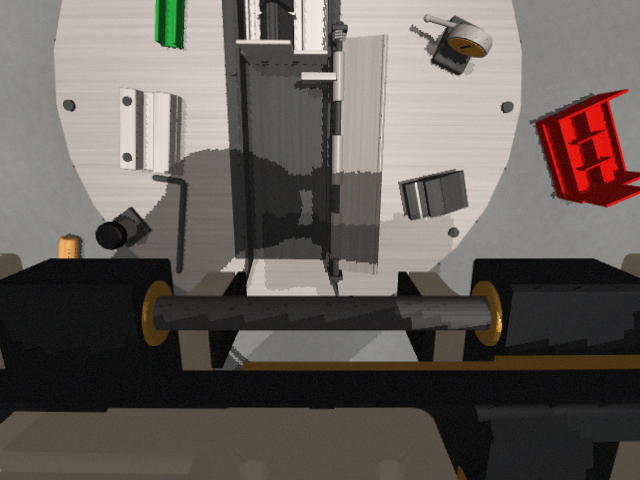

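```bash
cp w1.pkl w0.pkl; python3 flap.py 0 -.13 .03
python3 - <<'E'
from h import *
from plant import r
c=r.capture("top"); cv2.imwrite("pics/top16.png",cv2.resize(c["img"][150:320,190:390],None,fx=3.5,fy=3.5,interpolation=cv2.INTER_CUBIC))
w=tt(cloud(c)); P=w[np.isfinite(w[...,2])]; X,Y,Z=P.T
k=(Z>.1155)&(abs(Y-.012)<.03)&(X>.02)&(X<.05)&(Z<.125); print("push plate X",np.median(X[k])*1e3,k.sum())
k=(Z>.108)&(Z<.125)&(abs(Y-.012)<.03)&(X>.04)&(X<.13); print("punch tops X",np.percentile(X[k],[2,98])*1e3)
k=(Y<-.052)&(Y>-.078)&(Z>.066)&(Z<.11)&(X>-.02)&(X<.04); f=np.polyfit(Y[k],Z[k],1); print("flap slope top",np.degrees(np.arctan(f[0])),k.sum())
E
```

```text
side0 239 slope -16.70433143721276 angle rad 0.05745441707624094 z@rod 0.09609093150142377 0.0009391005163716344
w0 8302 slope -19.179913533723703 angle rad 0.014247358588700909 z@rod 0.09531039957756307 0.0007060276191119128
push plate X 36.93101000169341 21
punch tops X [ 42.20211408 119.45353077]
flap slope top -19.09009382051869 225
```

View pics/top16.png

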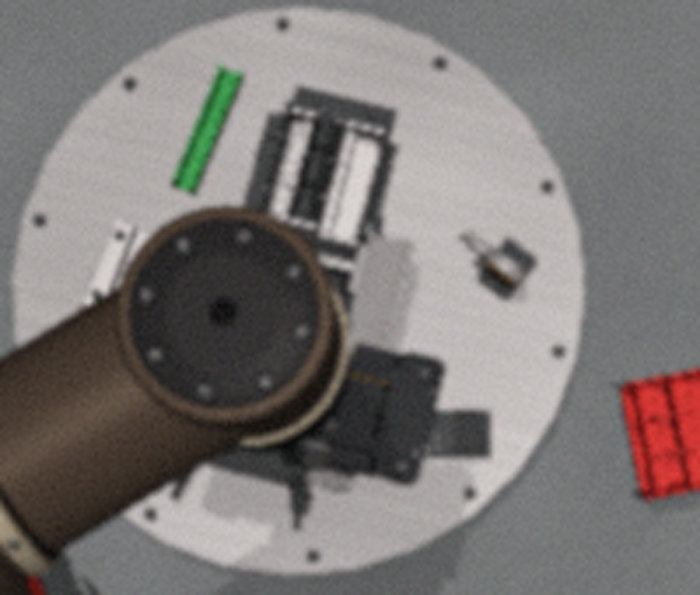

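The top view shows the carrier seated against the end stop (around 330,170). The gate is shut behind it, with its arm at about (335,262), and the other parts in view have not moved. The push plate's centre is at x ≈ 36.9 mm against 36.5 mm expected at home, and the flap slope reads the same as before the job. Handing in.

```bash
python3 -c "
from plant import r
print(r.close_job())"
```

```text
the job is handed in; nothing more can be done
None
```

The carrier is home against the end stop with all three punches standing, and the gate is shut behind it. I handed the job in at about 11 s of the 43 s allowed.

**What I did:** One fingertip held the flap down, with the gate at about 0.6 to 0.84 rad. The other finger pushed the carrier along to the stop. The carrier arrived skewed by about 2.3°, with only its front left corner touching. I squared it by sliding the pushing finger sideways under light pressure, with the gate still held up. Then I backed off 4 mm and lifted, so the gate dropped shut.

**Last checks:**
- **Carrier:** the front plate's centre is at x = 123.6 mm, so its face is at about 125 mm on the stop. Skew was under 0.1° as the flap was released. The push plate is at 36.9 mm (36.5 mm expected at home).
- **Gate:** the flap slope is back to its starting reading in the wrist and side cameras (−19.1° against −19.2° in the wrist). The top camera also reads −19.1°.
- **Forces:** at the ends of the moves, the wrist force peaked at about 32 N, while pressing against the stop. It was near zero at hand-in.
- **Other parts:** everything I could see had not moved. In the last top view the arm hid the hex key and part of the die seat, but the wrist picture showed both in place.
- **Disagreements:** the final front-plate check failed because the plate was out of the wrist camera's view, so the front-plate figures come from the moment of release. The first fits of the disc centre from the top and side cameras also differed by about 4 mm. Using the channel wall instead brought the two views within about 2 mm, and the wrist camera agreed.

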